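# Size an unmarked tube collar on the taper gauge and file it

## Robot

A 6-joint arm with a two-finger parallel gripper is mounted at the origin on the work surface. World frame = base frame: x ahead of the robot, y to its left, z up, the work surface at z = 0. Lengths are in mm, angles in rad, forces in N, time in s.
With the tool pointing down it reaches from about 325 to 900 mm from the base axis. Payload 6.1 kg.
Tool frame: the origin (TCP) lies midway between the tips of the shut fingers; the grasp point (between the pads) lies 19 mm behind it; z points along the fingers, y is the line along which they close (so a half turn about z gives the same grasp; the last joint's range is limited). The gripper opens to 87 mm and grips with 3 to 60 N. Pads are 19 mm wide; open, the fingers measure 117 mm over their backs; the gripper's body (75 mm by 190 mm) begins 51 mm behind the grasp point.
Start: joints at [-1.403, 0.22, 1.526, -0, 1.395, -0.126], TCP at [180.988, -598.213, 222.538] pointing down, gripper open.
Joint ranges: [-2.98, 2.98], [-0.91, 2.08], [0.09, 2.57], [-1.24, 4.39], [0.2, 2.65], [-2.68, 2.68]. Speed limits (rad/s): [2.57, 2.57, 3.01, 3.14, 3.14, 3.14].

## Interface

Orientations are given as a unit quaternion [x, y, z, w].
In Python, from rig import monitor, read_camera, r gives the robot as it stands.
- The arm moves only by the tool apply_moves, never from a script. Its argument "series" is a list of rows, each a list of 2 entries, a list of its own where there are three numbers: the shift along the world's x, y, z in m, then the turn about the world's z in degrees. In form: [[[dx, dy, dz], roll], ...]. A call has 1 to 10 rows; each row is the pose to reach, as a shift and turn from the pose commanded when the call began; what a row does not reach only later rows make up. A row lasts 1/8 s, in which the tool goes at most 62.5 mm and 10.7 degrees, less where a joint would pass 70% of its speed; a pose out of reach is approached as far as the arm can. A call with a gripper value outside its range is refused whole. "claw" is the opening, from -1 (shut) to 1 (fully open), set as the call begins (left out, the last holds). The fingers move at their own pace and stop on an object; "squeeze" is the grip in N (left out, the last holds). Time passes only in rows, so rows that repeat a pose let the fingers close. It gives the time, the measured TCP pose, the force, the opening and the grip force at its end, in the units of the state.
- monitor.state(): the state, without advancing time (a new reading comes with each control period).
- read_camera(name): name is "scene" or "top" or "wrist"; returns a dict with "img" (420x560x3 uint8, blue, green, red), "z_map" (420x560 float32, mm along the optical axis (not along the pixel's ray), 0 where there is no reading), "camera_matrix" (3x3 intrinsics, pixels), "extrinsics" (4x4, takes a point from camera to world coordinates); the wrist camera has in their place "T_tool_cam" (4x4, takes a point from camera to tool coordinates, whose origin is the TCP and whose axes are the flange's). Camera axes: x right, y down, z forward; pixel columns grow to the right and rows downward; lengths in mm; the calibration is good to about 2 mm. The wrist camera is an equidistant fisheye: a pixel r from the principal point sees the ray r / f radians off the axis. A picture is of the moment at which its call begins: read the wrist's pose just before it.
- r.close_job(): hands the job in; it is judged then, once.
The state is a dict: "time": time; "qpos": joint angles; "dq": joint speeds; "tau": joint torques, N m; "tool_pos": TCP position; "tcp_rot": TCP orientation; "ft_force": force on the tool from outside, world axes, zero at the start; "ft_torque": the same for the moment, N m; "finger_gap": finger opening in mm; "grasp_force": force on a finger pad.
Only numpy, scipy, OpenCV 4.12 (cv2) and the standard library are available. Lean on these libraries where they do the work, as an engineer would, in place of code of your own. Each camera call takes 0.05 s, during which the arm holds its last target. There are 200 camera calls.

## Task

One unmarked tube collar lies on the grey bench mat: slide it down over the taper gauge until it stops, and push it lightly home so that it sits level and snug (about 5 N; never wedge it onto the taper with more than 30 N). Read from the gauge lines which of the three sizes it is, then lift it off and set it down flat in the tray bay with that number of dots, without dropping it. Leave the two collars in the dish and everything else on the bench where they are.

Things in the scene. Friction and masses are not known exactly. Their poses are not given: they have to be found in the camera images.
- collar_p: White plastic tube collar: a plain unmarked ring, 46 mm outside diameter, 18 mm tall, bore 22, 26 or 30 mm (not told: it has to be gauged), about 45 g, alike either way up. Origin: centre of its underside, z up along its axis. In each start one of the three collars lies alone on the mat and the other two lie in the dish; which is which changes.
- collar_q: White plastic tube collar: a plain unmarked ring, 46 mm outside diameter, 18 mm tall, bore 22, 26 or 30 mm (not told: it has to be gauged), about 45 g, alike either way up. Origin: centre of its underside, z up along its axis. In each start one of the three collars lies alone on the mat and the other two lie in the dish; which is which changes.
- collar_r: White plastic tube collar: a plain unmarked ring, 46 mm outside diameter, 18 mm tall, bore 22, 26 or 30 mm (not told: it has to be gauged), about 45 g, alike either way up. Origin: centre of its underside, z up along its axis. In each start one of the three collars lies alone on the mat and the other two lie in the dish; which is which changes.
- gauge: Bore taper gauge: a smooth bright metal cone upright on a heavy dark disc (92 mm across, 14 mm high), fixed to the bench. Origin: centre of the disc's underside, z up along the axis. Stem 40 mm across to z = 24 mm, 34 mm to z = 45 mm; then a straight taper from 34 mm across at z = 45 to 12 mm at z = 100 mm (radius -1 mm per 5 mm of height). Friction about 0.6: a collar pushed home sticks a little; pull straight up.
- gauge_tip (a point): Top of the gauge's blunt nose, on its axis, 106 mm above the bench. A level collar held off-centre touches the taper 5 mm too high for each mm and feels a side force towards the axis; centred and pushed lightly it goes home. Home means level, within 2 mm of its stop, pressed on with 3 N or more for 0.3 s. The wedge presses on the collar with about 1.5 times the push; repeated pushes add up.
- seat1 (a point): On the gauge's axis, 75 mm above the bench (z up): where the underside of a seated size 1 collar (22 mm bore) comes to rest, within 1 mm. One black line runs round the taper just above that collar's top face (z = 93 mm).
- seat2 (a point): The same for size 2 (26 mm bore): underside at 65 mm; a group of two black lines just above that collar's top face (z = 83 mm).
- seat3 (a point): The same for size 3 (30 mm bore): underside at 55 mm; a group of three black lines just above that collar's top face (z = 73 mm).
- mat: Pale grey rubber bench mat 150 x 180 x 3 mm, fixed; origin: centre of its underside, x along the 150 mm side. The collar to be sized lies on its top (z = 3 mm) towards its +y end; a small capped vial stands near the other end.
- tray: Grey open tray, fixed, 115 mm (its x) x 235 mm (its y) x 26 mm high, walls 5 mm, floor top at z = 5 mm; two dividers, 18 mm above the floor, make three bays in a row along y, each 105 x 72 mm inside. White tabs with one, two or three black dots stick out 18 mm from the +x rim, one per bay. Origin: centre of the underside.
- bay1 (a point): Centre of the floor of the bay with one dot (size 1, 22 mm bore), at the tray's +y end; axes as the tray's.
- bay2 (a point): Centre of the floor of the middle bay, two dots (size 2, 26 mm bore); axes as the tray's.
- bay3 (a point): Centre of the floor of the bay with three dots (size 3, 30 mm bore), at the tray's -y end; axes as the tray's.
- dish: Low rectangular stainless dish 105 x 170 x 16 mm, fixed, floor at z = 3 mm, beyond the others; two collars waiting in it that are to be left alone. Origin: centre of the underside.
- vial: Small clear vial with a blue cap, 22 mm across, 42 mm tall, on the mat; leave it. Origin: centre of the underside.
- wash_bottle: White bottle, 64 mm across, 150 mm tall; leave it. Origin: centre of the underside.
- reagent: Amber jar with a red cap, 72 mm across, 120 mm tall; leave it. Origin: centre of the underside.
- beaker: Glass beaker, 70 mm across, 85 mm tall; leave it. Origin: centre of the underside.
- spanner: Steel spanner 150 mm long lying on the bench; leave it. Origin: its underside, near the middle; x along it.
Things that resemble listed ones, but are neither listed nor needed, are in the scene too. What is shaped like the collar_p but orange is not meant. What is shaped like the gauge but purple is not meant.

How it is judged:
By the outcome, as a careful person would: the job done as asked, in the order asked, and still so for the second after the job is handed in, with the robot touching nothing.
It also fails if it takes over 58 s, if anything falls off the work surface, if the arm or the gripper's body presses on something with over 40 N, if the wrist force passes 120 N, or if a joint passes its speed limit or range.

## Working session

There is one attempt and no reset: what is moved stays moved. The work goes in short steps, Python scripts to look and compute and a tool call to move; the robot and the scene stay as the last step left them, time stands still between calls to the robot, and variables do not carry over. Pictures are saved under pics/ and viewed, at most 10 in all, crops included, and the job is handed in when it is done.

Besides the shell and the picture viewer there is one more tool, called after ">>>" by a JSON object that holds its "name" and its "arguments", one argument or row to a line. apply_moves: Moves the arm, as the interface text tells. Its arguments: {"type":"object","properties":{"series":{"type":"array"},"claw":{"type":"number"},"squeeze":{"type":"number"}},"required":["series"]}

```bash
mkdir -p pics; cat > h.py <<'E'
import numpy as np, cv2
from rig import monitor, read_camera, r
def cloud(c):
    z=c["z_map"];K=c["camera_matrix"];v,u=np.indices(z.shape)
    P=np.stack([(u-K[0,2])/K[0,0]*z,(v-K[1,2])/K[1,1]*z,z],-1)
    T=c["extrinsics"];W=P@T[:3,:3].T+T[:3,3];W[z<=0]=np.nan
    return W
E
python3 - <<'E'
from h import *
for n in("scene","top"):
    c=read_camera(n);np.savez(n+".npz",**c);cv2.imwrite(f"pics/{n}0.png",c["img"])
    print(n,c["camera_matrix"][[0,1,0,1],[0,1,2,2]],c["extrinsics"].round(2).tolist())
s=monitor.state();print({k:np.round(v,3) for k,v in s.items()})
E
```

```text
scene [388.55785837 388.55785837 276.69714206 208.6656806 ] [[-0.75, 0.55, -0.37, 1016.3], [0.66, 0.62, -0.41, 414.75], [0.01, -0.56, -0.83, 977.6], [0.0, 0.0, 0.0, 1.0]]
top [476.63240786 476.63240786 278.92859576 211.8534548 ] [[0.0, -0.99, 0.15, 429.35], [-1.0, -0.01, -0.02, -20.37], [0.02, -0.15, -0.99, 1393.84], [0.0, 0.0, 0.0, 1.0]]
{'time': np.float64(0.1), 'qpos': array([-1.403,  0.221,  1.528,  0.   ,  1.395, -0.126]), 'dq': array([-0.001, -0.002, -0.001, -0.001,  0.001,  0.001]), 'tau': array([ -0.   , -49.595, -38.852,   0.07 ,   0.052,  -0.   ]), 'tool_pos': array([ 180.93 , -597.644,  221.529]), 'tcp_rot': array([ 0.989,  0.146,  0.   , -0.001]), 'ft_force': array([0.823, 0.001, 0.011]), 'ft_torque': array([-0.009,  0.027, -0.006]), 'grasp_force': np.float64(0.0), 'finger_gap': np.float64(86.72)}
```

View pics/top0.png

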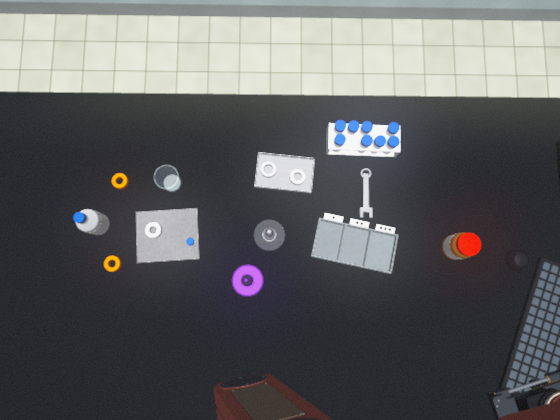

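View pics/scene0.png

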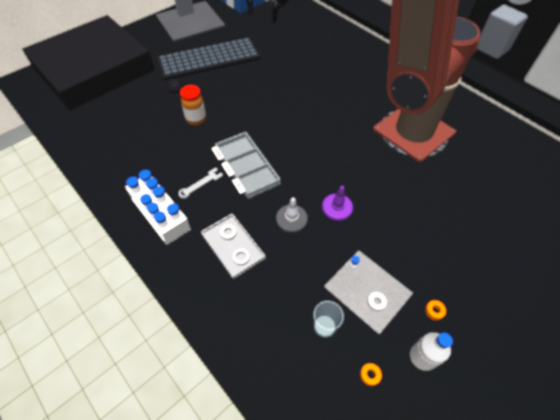

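The top view shows the mat collar at (153,230), the grey gauge at (269,235) with the purple decoy at (248,281), and the tray at (355,244) with the one-dot tab at the left, which is +y. The vial is at (190,241). The scene view agrees.

```bash
python3 - <<'E'
from h import *
def circ(p):
    A=np.c_[2*p,np.ones(len(p))];s=np.linalg.lstsq(A,(p**2).sum(1),rcond=None)[0];return s[:2],np.sqrt(s[2]+s[:2]@s[:2])
for n,cp,gp in (("top",(153,230),(269,235)),("scene",(377,301),(292,215))):
    c=dict(np.load(n+".npz"));W=cloud(c)
    m=np.zeros(W.shape[:2],bool);m[cp[1]-16:cp[1]+17,cp[0]-16:cp[0]+17]=1
    q=W[m&(W[...,2]>15)&(W[...,2]<28)];h=cv2.minEnclosingCircle(q[:,:2].astype(np.float32));print(n,"collar",len(q),h,q[:,2].mean())
    m[:]=0;m[gp[1]-30:gp[1]+25,gp[0]-25:gp[0]+25]=1
    q=W[m&(W[...,2]>9)&(W[...,2]<19)];print("disc",cv2.minEnclosingCircle(q[:,:2].astype(np.float32)),q[:,2].mean())
    q=W[m&(W[...,2]>50)&(W[...,2]<125)];print("cone",len(q),q.mean(0),q[:,2].max())
    if n=="top":
        m[:]=0;m[205:280,305:405]=1
        q=W[m&(W[...,2]>18)&(W[...,2]<36)];R=cv2.minAreaRect(q[:,:2].astype(np.float32));print("tray+tabs",R,cv2.boxPoints(R))
        m[:]=0;m[222:275,305:405]=1
        q=W[m&(W[...,2]>1.8)&(W[...,2]<10)]
        for px in((333,240),(355,246),(380,252),(190,241),(147,212)):print(px,W[px[1],px[0]])
E
```

```text
top collar 153 ((580.7578125, 321.3968200683594), 23.459026336669922) 20.3910885461683
disc ((562.6754760742188, -17.549034118652344), 53.373390197753906) 13.701590173435278
cone 99 [566.93749004 -14.31486157  77.22947032] 109.67482566948524
tray+tabs ((548.505615234375, -262.73797607421875), (235.36111450195312, 133.37713623046875), 78.0783920288086) [[ 458.94577 -364.10422]
 [ 589.44617 -391.65637]
 [ 638.0654  -161.37173]
 [ 507.56506 -133.81958]]
(333, 240) [ 554.64715568 -202.65773288    5.18916458]
(355, 246) [ 537.59069013 -267.31993308    2.68411736]
(380, 252) [ 520.24941072 -339.85040166    4.76472743]
(190, 241) [546.39746569 208.15676603  42.1612233 ]
(147, 212) [634.17594691 342.79173008   4.90085812]
scene collar 201 ((581.8993530273438, 320.522216796875), 23.473041534423828) 20.58283678480242
disc ((562.63671875, -57.975135803222656), 90.20811462402344) 13.63794909087413
cone 129 [573.62725066  -9.66055007  75.56512714] 107.8881274771179
```

>>> {"name": "apply_moves", "arguments": {
  "series": [
    [[0.022,0.051,0],6],
    [[0.044,0.102,0],12],
    [[0.066,0.153,0],18],
    [[0.088,0.204,0],24],
    [[0.11,0.255,0],30],
    [[0.132,0.306,0],36],
    [[0.154,0.357,0],42],
    [[0.176,0.408,0],48],
    [[0.198,0.459,0],54],
    [[0.22,0.51,0],61]
  ],
  "claw": 1,
  "squeeze": 15
}}

```text
time: 1.35
tool_pos: [401.3, -86.4, 222.5]
tcp_rot: [0.777, 0.63, 0.0, 0.0]
ft_force: [-0.2, -1.4, -0.7]
finger_gap: 87.3
grasp_force: 0.0
```

>>> {"name": "apply_moves", "arguments": {
  "series": [
    [[0.022,0.051,0],0],
    [[0.044,0.102,0],0],
    [[0.066,0.153,0],0],
    [[0.088,0.204,0],0],
    [[0.11,0.255,0],0],
    [[0.132,0.306,-0.01],0],
    [[0.154,0.357,-0.03],0],
    [[0.18,0.409,-0.06],0],
    [[0.18,0.409,-0.07],0],
    [[0.18,0.409,-0.07],0]
  ]
}}

```text
time: 2.6
tool_pos: [579.6, 320.3, 150.2]
tcp_rot: [0.778, 0.628, -0.002, -0.0]
ft_force: [-0.9, -0.2, 0.1]
finger_gap: 87.5
grasp_force: 0.0
```

```bash
cat >> h.py <<'E'
from scipy.spatial.transform import Rotation as Ro
def wcloud():
    s=monitor.state();c=read_camera("wrist")
    z=c["z_map"];K=c["camera_matrix"];v,u=np.indices(z.shape)
    x=(u-K[0,2])/K[0,0];y=(v-K[1,2])/K[1,1];t=np.hypot(x,y)+1e-9
    k=np.tan(np.minimum(t,1.5))/t*z
    P=np.stack([x*k,y*k,z],-1);T=c["T_tool_cam"]
    P=P@T[:3,:3].T+T[:3,3]
    W=Ro.from_quat(s["tcp_rot"]).apply(P.reshape(-1,3)).reshape(P.shape)+s["tool_pos"]
    W[z<=0]=np.nan
    return s,c,W
def ring(W,xy,lo,hi,rad=45):
    m=(np.hypot(W[...,0]-xy[0],W[...,1]-xy[1])<rad)&(W[...,2]>lo)&(W[...,2]<hi)
    q=W[m];return m,q
E
python3 - <<'E'
from h import *
s,c,W=wcloud();cv2.imwrite("pics/w1.png",c["img"]);np.savez("w1.npz",W=W,img=c["img"])
print(s["time"],s["tool_pos"],s["tcp_rot"],s["ft_force"])
m,q=ring(W,(581,321),14,28)
print(len(q),cv2.minEnclosingCircle(q[:,:2].astype(np.float32)),q[:,2].mean())
v,u=np.nonzero(m);print(u.mean(),v.mean())
E
```

```text
2.6 [579.63093369 320.2815073  150.24467476] [ 7.77832476e-01  6.28467933e-01 -2.12034255e-03 -4.47562960e-04] [-0.91093264 -0.24957307  0.06172697]
1513 ((579.7488403320312, 321.8165283203125), 23.027931213378906) 22.34654219681613
282.38466622604096 192.10178453403833
```

View pics/w1.png

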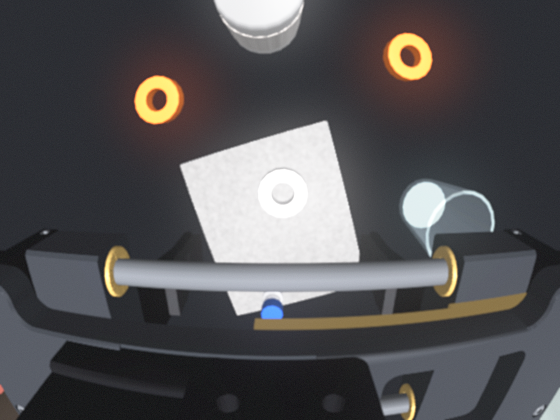

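The wrist view shows the mat collar centred at (282,192) with the vial cap at (272,310). Collar centre is about (580,321.5), and I'll descend on it.

>>> {"name": "apply_moves", "arguments": {
  "series": [
    [[0,0.001,-0.04],0],
    [[0,0.001,-0.08],0],
    [[0,0.001,-0.115],0],
    [[0,0.001,-0.135],0],
    [[0,0.001,-0.145],0],
    [[0,0.001,-0.145],0],
    [[0,0.001,-0.145],0]
  ]
}}

```text
time: 3.52
tool_pos: [582.2, 322.3, 9.3]
tcp_rot: [0.778, 0.628, 0.001, 0.0]
ft_force: [-0.1, -0.5, -0.5]
finger_gap: 87.1
grasp_force: 0.0
```

>>> {"name": "apply_moves", "arguments": {
  "series": [
    [[0,0,0],0],
    [[0,0,0],0],
    [[0,0,0],0],
    [[0,0,0],0],
    [[0,0,0],0],
    [[0,0,0],0],
    [[0,0,0],0],
    [[0,0,0],0]
  ],
  "claw": -1,
  "squeeze": 15
}}

```text
time: 4.53
tool_pos: [580.9, 321.8, 7.4]
tcp_rot: [0.778, 0.628, -0.0, -0.0]
ft_force: [-1.2, -0.3, -0.3]
finger_gap: 44.8
grasp_force: 15.0
```

>>> {"name": "apply_moves", "arguments": {
  "series": [
    [[0,0,0.02],0],
    [[0,0,0.06],0],
    [[0,0,0.11],0],
    [[0,-0.03,0.155],0],
    [[-0.003,-0.08,0.19],0],
    [[-0.006,-0.135,0.193],0],
    [[-0.009,-0.19,0.193],0],
    [[-0.012,-0.245,0.193],0],
    [[-0.014,-0.3,0.193],0],
    [[-0.016,-0.35,0.193],0]
  ]
}}

```text
time: 5.78
tool_pos: [565.0, -30.2, 202.5]
tcp_rot: [0.778, 0.628, 0.001, 0.001]
ft_force: [0.6, 0.3, -1.0]
finger_gap: 44.6
grasp_force: 15.0
```

>>> {"name": "apply_moves", "arguments": {
  "series": [
    [[0,-0.03,0],0],
    [[0,-0.047,0],0],
    [[0,-0.047,0],0],
    [[0,-0.047,0],0]
  ]
}}

```text
time: 6.28
tool_pos: [565.1, -74.1, 200.8]
tcp_rot: [0.778, 0.629, 0.0, -0.0]
ft_force: [1.0, -0.5, -0.4]
finger_gap: 44.8
grasp_force: 15.0
```

```bash
python3 - <<'E'
from h import *
s,c,W=wcloud();cv2.imwrite("pics/w2.png",c["img"]);np.savez("w2.npz",W=W,img=c["img"])
print(s["time"],s["tool_pos"],s["tcp_rot"],s["ft_force"],s["finger_gap"],s["grasp_force"])
m,q=ring(W,(565,-14),10,19,60)
print("disc",len(q),cv2.minEnclosingCircle(q[:,:2].astype(np.float32)))
for lo in range(45,110,8):
    m,q=ring(W,(565,-14),lo,lo+8,30)
    if len(q): print(lo,len(q),q.mean(0),q[:,:2].min(0),q[:,:2].max(0))
E
```

```text
6.275 [565.09013755 -74.07821066 200.79793595] [ 7.77790430e-01  6.28523639e-01  2.55818038e-04 -1.28863902e-04] [ 0.98200313 -0.46316885 -0.41607031] 44.80004974980419 15.000010977237253
disc 4354 ((567.9853515625, -14.793931007385254), 46.073585510253906)
45 82 [570.13839771 -13.9194083   49.83672577] [550.7585378  -31.49279229] [584.7794498    1.86644822]
53 146 [569.59518855 -12.58007134  56.97509743] [551.80153773 -30.33786834] [583.55258838   1.24189321]
61 122 [569.42371027 -12.79130055  65.24919247] [553.63903149 -28.61868542] [ 5.81491256e+02 -4.31845396e-01]
69 93 [569.61493742 -12.47811445  72.94844608] [555.31545733 -27.25495155] [580.2750311   -1.77831164]
77 117 [568.91962534 -13.31188353  80.51461324] [556.6835569  -25.59126399] [579.19528906  -2.99243647]
85 126 [568.50057959 -13.75586475  88.91395559] [558.25435651 -24.21940102] [577.22413978  -5.06475223]
93 89 [568.32117856 -13.73769893  97.38334766] [560.17040878 -22.13469775] [575.492789    -7.11978227]
101 180 [567.97999719 -14.51186697 105.45123001] [561.73961242 -20.60373984] [573.83140316  -8.75882534]
109 1 [565.4844621  -15.40391727 109.10855704] [565.4844621  -15.40391727] [565.4844621  -15.40391727]
```

View pics/w2.png

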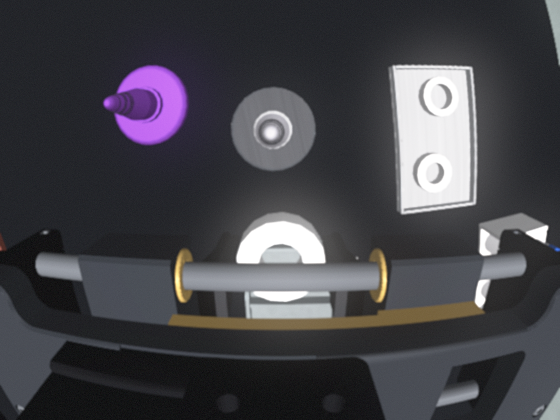

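The view shows the gauge nose at (272,130), disc centre (273,128), and the held collar at (281,255). Gauge axis is about (568,−14.7). Next I'll check the collar's centre in the same frame.

```bash
python3 - <<'E'
from h import *
d=np.load("w2.npz");W=d["W"];g=d["img"].astype(int).min(2)
m=(np.hypot(W[...,0]-565,W[...,1]+74)<32)&(W[...,2]>205)&(W[...,2]<222)&(g>150)
v,u=np.nonzero(m);k=(v<262);q=W[v[k],u[k]]
print(len(q),u[k].min(),u[k].max(),v[k].min(),q[:,2].mean(),np.percentile(q[:,2],[5,95]))
q=q[q[:,2]>np.median(q[:,2])-2.5]
h=cv2.convexHull(q[:,:2].astype(np.float32))[:,0]
from scipy.optimize import least_squares
# outer arc: max-radius points per angle, fixed R=23
c=np.array([565.,-74.])
for _ in range(5):
    a=np.degrees(np.arctan2(q[:,1]-c[1],q[:,0]-c[0]));rr=np.hypot(*(q[:,:2]-c).T)
    b=(a//8).astype(int);E=np.array([q[b==i][np.argmax(rr[b==i]),:2] for i in np.unique(b) if (b==i).sum()>3 and rr[b==i].max()>18])
    c=least_squares(lambda p:np.hypot(*(E-p).T)-23,c,loss="soft_l1").x
print(c,len(E),np.hypot(*(E-c).T).round(1),q[:,:2].min(0),q[:,:2].max(0))
E
```

```text
2616 236 325 214 215.3419757710707 [209.22145988 217.12655247]
[563.51810122 -74.46708658] 23 [22.1 22.6 22.8 23.  22.9 23.1 23.1 22.9 23.2 23.1 23.  23.4 22.9 23.1
 23.1 22.8 23.  22.9 22.9 23.  22.7 22.8 22.3] [541.97933983 -77.79965733] [586.31666877 -51.35222561]
```

>>> {"name": "apply_moves", "arguments": {
  "series": [
    [[0.0045,0.03,0],0],
    [[0.0045,0.06,0],0],
    [[0.0045,0.06,0],0],
    [[0.0045,0.06,-0.03],0],
    [[0.0045,0.06,-0.06],0],
    [[0.0045,0.06,-0.08],0],
    [[0.0045,0.06,-0.095],0],
    [[0.0045,0.06,-0.103],0],
    [[0.0045,0.06,-0.108],0],
    [[0.0045,0.06,-0.108],0]
  ]
}}

```text
time: 7.58
tool_pos: [569.7, -15.3, 92.8]
tcp_rot: [0.778, 0.628, 0.0, 0.0]
ft_force: [-1.0, 0.3, -1.9]
finger_gap: 44.6
grasp_force: 15.0
```

>>> {"name": "apply_moves", "arguments": {
  "series": [
    [[0,0,0],0],
    [[0,0,-0.002],0],
    [[0,0,-0.004],0],
    [[0,0,-0.004],0]
  ]
}}

```text
time: 8.07
tool_pos: [569.3, -15.2, 88.3]
tcp_rot: [0.778, 0.628, -0.0, -0.0]
ft_force: [0.5, -0.2, -0.3]
finger_gap: 44.6
grasp_force: 15.0
```

>>> {"name": "apply_moves", "arguments": {
  "series": [
    [[0,0,-0.0015],0],
    [[0,0,-0.003],0],
    [[0,0,-0.003],0]
  ]
}}

```text
time: 8.45
tool_pos: [569.3, -15.2, 85.3]
tcp_rot: [0.778, 0.628, -0.0, -0.0]
ft_force: [0.3, -0.2, -0.2]
finger_gap: 44.6
grasp_force: 15.0
```

>>> {"name": "apply_moves", "arguments": {
  "series": [
    [[0,0,-0.001],0],
    [[0,0,-0.002],0],
    [[0,0,-0.002],0]
  ]
}}

```text
time: 8.82
tool_pos: [569.5, -15.1, 83.5]
tcp_rot: [0.778, 0.628, 0.0, -0.0]
ft_force: [0.2, 0.7, 0.1]
finger_gap: 44.6
grasp_force: 15.0
```

>>> {"name": "apply_moves", "arguments": {
  "series": [
    [[0,0,-0.001],0],
    [[0,0,-0.002],0],
    [[0,0,-0.002],0]
  ]
}}

```text
time: 9.2
tool_pos: [569.5, -14.9, 81.6]
tcp_rot: [0.778, 0.628, 0.0, -0.0]
ft_force: [-0.2, 2.7, 1.8]
finger_gap: 44.9
grasp_force: 15.0
```

Contact has begun, with a side force towards +y, so I'll shift that way and continue down.

>>> {"name": "apply_moves", "arguments": {
  "series": [
    [[0,0.0007,0],0],
    [[0,0.0007,0],0]
  ]
}}

```text
time: 9.45
tool_pos: [569.5, -14.7, 81.4]
tcp_rot: [0.778, 0.628, -0.0, 0.0]
ft_force: [0.5, 1.7, -0.7]
finger_gap: 44.8
grasp_force: 15.0
```

>>> {"name": "apply_moves", "arguments": {
  "series": [
    [[0,0,-0.0005],0],
    [[0,0,-0.001],0],
    [[0,0,-0.001],0]
  ]
}}

```text
time: 9.82
tool_pos: [569.4, -14.5, 80.5]
tcp_rot: [0.778, 0.628, -0.0, -0.0]
ft_force: [-0.6, 0.7, 0.2]
finger_gap: 44.8
grasp_force: 15.0
```

>>> {"name": "apply_moves", "arguments": {
  "series": [
    [[0,0.0003,-0.0005],0],
    [[0,0.0003,-0.001],0],
    [[0,0.0003,-0.001],0]
  ]
}}

```text
time: 10.2
tool_pos: [569.5, -14.3, 79.6]
tcp_rot: [0.778, 0.628, -0.0, 0.0]
ft_force: [-0.1, -0.0, 1.4]
finger_gap: 44.5
grasp_force: 15.0
```

>>> {"name": "apply_moves", "arguments": {
  "series": [
    [[0,0,0],0],
    [[0,0,0],0]
  ]
}}

```text
time: 10.45
tool_pos: [569.5, -14.3, 79.6]
tcp_rot: [0.778, 0.628, -0.0, 0.0]
ft_force: [-0.1, 0.0, 0.7]
finger_gap: 44.7
grasp_force: 15.0
```

>>> {"name": "apply_moves", "arguments": {
  "series": [
    [[0,0,-0.0006],0],
    [[0,0,-0.0006],0],
    [[0,0,-0.0006],0]
  ]
}}

```text
time: 10.82
tool_pos: [569.5, -14.2, 79.2]
tcp_rot: [0.778, 0.628, -0.0, 0.0]
ft_force: [-2.9, 0.9, 5.1]
finger_gap: 44.5
grasp_force: 15.0
```

>>> {"name": "apply_moves", "arguments": {
  "series": [
    [[0,0,-0.0004],0],
    [[0,0,-0.0004],0],
    [[0,0,-0.0004],0]
  ]
}}

```text
time: 11.2
tool_pos: [569.5, -14.3, 79.1]
tcp_rot: [0.778, 0.628, -0.0, 0.0]
ft_force: [-4.0, 0.2, 6.6]
finger_gap: 44.8
grasp_force: 15.0
```

>>> {"name": "apply_moves", "arguments": {
  "series": [
    [[-0.0005,0,0],0],
    [[-0.0005,0,0],0],
    [[-0.0005,0,0],0]
  ]
}}

```text
time: 11.58
tool_pos: [569.5, -14.3, 79.1]
tcp_rot: [0.778, 0.628, 0.0, 0.0]
ft_force: [-1.9, -0.5, 4.6]
finger_gap: 44.7
grasp_force: 15.0
```

```bash
python3 - <<'E'
from h import *
c=read_camera("scene");W=cloud(c)
cv2.imwrite("pics/s2.png",cv2.resize(c["img"][170:240,250:340],(720,560),interpolation=cv2.INTER_CUBIC))
s=monitor.state();print(s["tool_pos"],s["ft_force"],s["ft_torque"])
s,c,W=wcloud();cv2.imwrite("pics/w3.png",c["img"][160:320,180:380].repeat(3,0).repeat(3,1))
E
```

```text
[569.51034547 -14.27954046  79.10987278] [-1.33287665 -0.32034818  5.87781419] [0.06435937 0.18719974 0.00163342]
```

View pics/w3.png

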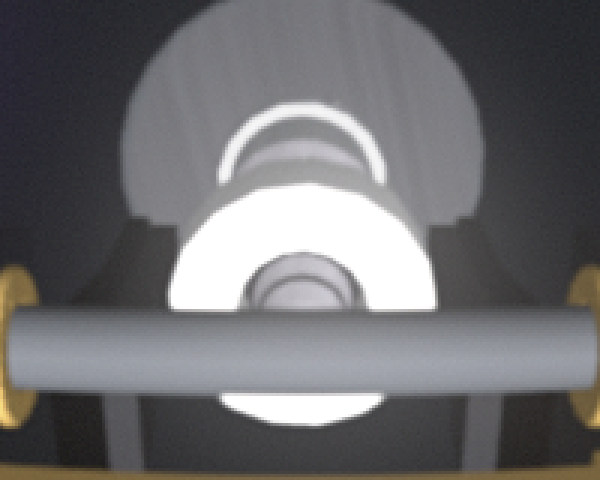

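The crop shows a single line ring just above the collar's top face, at about (303,280). With the underside near 75 mm and the collar seated at about 5 N, it is size 1. I'll lift it straight up and go to bay 1.

>>> {"name": "apply_moves", "arguments": {
  "series": [
    [[0,0,0.003],0],
    [[0,0,0.01],0],
    [[0,0,0.03],0],
    [[0,0,0.07],0],
    [[0,0,0.1],0],
    [[-0.003,-0.04,0.11],0],
    [[-0.007,-0.09,0.11],0],
    [[-0.0115,-0.14,0.11],0],
    [[-0.0115,-0.171,0.11],0],
    [[-0.0115,-0.171,0.11],0]
  ]
}}

```text
time: 12.92
tool_pos: [557.5, -187.6, 190.0]
tcp_rot: [0.779, 0.627, 0.0, 0.001]
ft_force: [-0.0, 0.4, -0.6]
finger_gap: 44.6
grasp_force: 15.0
```

>>> {"name": "apply_moves", "arguments": {
  "series": [
    [[0,0,-0.03],0],
    [[0,0,-0.06],0],
    [[0,0,-0.08],0],
    [[0,0,-0.08],0]
  ]
}}

```text
time: 13.42
tool_pos: [556.5, -183.9, 107.2]
tcp_rot: [0.778, 0.629, -0.001, -0.002]
ft_force: [-0.7, 0.3, 0.6]
finger_gap: 44.6
grasp_force: 15.0
```

```bash
python3 - <<'E'
from h import *
s,c,W=wcloud();cv2.imwrite("pics/w4.png",c["img"])
print(s["time"],s["tool_pos"],s["ft_force"],s["finger_gap"],s["grasp_force"])
ex=np.array([.978,-.2065]);ey=np.array([.2065,.978])
D=W[...,:2]-s["tool_pos"][:2];a=D@ex;b=D@ey
z=W[...,2]
m=(z>21)&(z<32)&(abs(a)<80)&(abs(b)<80)
for nm,k,v in (("x rims",m&(abs(b)<30),a),("y walls",m&(abs(a)<35),b)):
    h,e=np.histogram(v[k],np.arange(-80,81,4));print(nm,[(e[i],h[i]) for i in range(len(h)) if h[i]>15])
E
```

```text
13.425 [ 556.47421695 -183.93908363  107.16827872] [-0.68107317  0.26402355  0.58899494] 44.58768761956004 15.000123486388475
x rims [(np.int64(-60), np.int64(304)), (np.int64(-56), np.int64(259)), (np.int64(48), np.int64(267)), (np.int64(52), np.int64(343)), (np.int64(56), np.int64(314)), (np.int64(60), np.int64(315)), (np.int64(64), np.int64(303)), (np.int64(68), np.int64(306)), (np.int64(72), np.int64(36))]
y walls [(np.int64(-48), np.int64(30)), (np.int64(-44), np.int64(160)), (np.int64(-40), np.int64(98)), (np.int64(32), np.int64(379)), (np.int64(36), np.int64(280))]
```

View pics/w4.png

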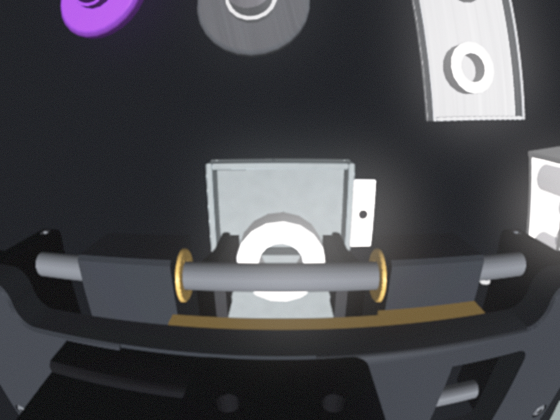

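The view shows the collar at (281,260) over the one-dot bay, with the tab at (363,213). I'll nudge it 2.5 mm towards the bay centre and lower it.

>>> {"name": "apply_moves", "arguments": {
  "series": [
    [[-0.0025,-0.0025,-0.03],0],
    [[-0.0025,-0.0025,-0.06],0],
    [[-0.0025,-0.0025,-0.08],0],
    [[-0.0025,-0.0025,-0.09],0],
    [[-0.0025,-0.0025,-0.094],0],
    [[-0.0025,-0.0025,-0.096],0],
    [[-0.0025,-0.0025,-0.096],0],
    [[-0.0025,-0.0025,-0.096],0]
  ]
}}

```text
time: 14.48
tool_pos: [555.4, -187.9, 13.2]
tcp_rot: [0.778, 0.628, 0.0, 0.0]
ft_force: [-0.2, 0.5, 0.4]
finger_gap: 44.5
grasp_force: 15.0
```

>>> {"name": "apply_moves", "arguments": {
  "series": [
    [[0,0,-0.001],0],
    [[0,0,-0.001],0]
  ]
}}

```text
time: 14.72
tool_pos: [555.0, -187.7, 11.6]
tcp_rot: [0.778, 0.628, 0.0, -0.0]
ft_force: [0.8, -0.0, -0.7]
finger_gap: 44.8
grasp_force: 15.0
```

>>> {"name": "apply_moves", "arguments": {
  "series": [
    [[0,0,-0.001],0],
    [[0,0,-0.001],0],
    [[0,0,-0.001],0]
  ]
}}

```text
time: 15.1
tool_pos: [554.9, -187.7, 10.5]
tcp_rot: [0.778, 0.628, -0.0, -0.0]
ft_force: [0.4, -0.6, -1.1]
finger_gap: 44.5
grasp_force: 15.0
```

>>> {"name": "apply_moves", "arguments": {
  "series": [
    [[0,0,-0.001],0],
    [[0,0,-0.001],0],
    [[0,0,-0.001],0]
  ]
}}

```text
time: 15.48
tool_pos: [555.0, -187.7, 9.5]
tcp_rot: [0.778, 0.628, -0.0, -0.0]
ft_force: [0.6, -0.4, -0.8]
finger_gap: 44.8
grasp_force: 15.0
```

>>> {"name": "apply_moves", "arguments": {
  "series": [
    [[0,0,-0.0007],0],
    [[0,0,-0.0007],0],
    [[0,0,-0.0007],0]
  ]
}}

```text
time: 15.85
tool_pos: [555.0, -187.7, 9.4]
tcp_rot: [0.778, 0.628, -0.0, -0.0]
ft_force: [-2.0, 0.9, 5.1]
finger_gap: 44.4
grasp_force: 15.0
```

The collar is touching the floor, so I'll open a little and retreat straight up.

>>> {"name": "apply_moves", "arguments": {
  "series": [
    [[0,0,0],0],
    [[0,0,0],0],
    [[0,0,0],0],
    [[0,0,0],0]
  ],
  "claw": 0.3
}}

```text
time: 16.35
tool_pos: [554.9, -187.7, 8.7]
tcp_rot: [0.778, 0.628, -0.0, -0.0]
ft_force: [0.6, -0.4, -0.7]
finger_gap: 56.4
grasp_force: 0.0
```

>>> {"name": "apply_moves", "arguments": {
  "series": [
    [[0,0,0.005],0],
    [[0,0,0.02],0],
    [[0,0,0.05],0],
    [[0,0,0.1],0],
    [[0,0,0.15],0],
    [[0,0,0.18],0],
    [[0,0,0.18],0],
    [[0,0,0.18],0]
  ]
}}

```text
time: 17.35
tool_pos: [554.5, -187.5, 188.4]
tcp_rot: [0.778, 0.628, -0.0, -0.0]
ft_force: [-0.6, -0.5, 0.1]
finger_gap: 56.7
grasp_force: 0.0
```

```bash
python3 - <<'E'
from h import *
s,c,W=wcloud();cv2.imwrite("pics/w5.png",c["img"])
print(s["time"],s["tool_pos"],s["finger_gap"],s["grasp_force"])
m,q=ring(W,(555,-187),17,30,28)
print(len(q),cv2.minEnclosingCircle(q[:,:2].astype(np.float32)),q[:,2].mean(),q[:,2].std())
E
```

```text
17.35 [ 554.5238612  -187.49279591  188.41194172] 56.666661088642826 0.0
1197 ((553.4918212890625, -187.5738067626953), 22.962709426879883) 24.398341670175615 1.3590999187550519
```

View pics/w5.png

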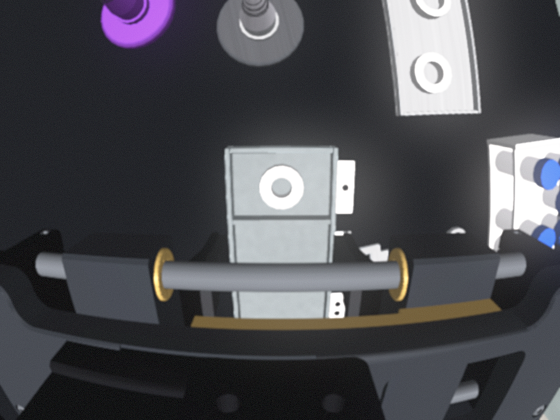

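The collar lies flat at (282,187), centred in the one-dot bay (tab at 345,187), and the gripper is clear.

```bash
python3 -c "
from rig import r
print(r.close_job())"
```

```text
the job is handed in; nothing more can be done
None
```

The collar gauged as size 1 (22 mm bore, pushed home at about 5–6 N); it now lies flat in the one-dot bay, and the job was handed in at about 17 s.

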